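Lock the water filter's cartridge cover with its key

TASK

The filter cartridge has been changed and the steel cover of the countertop water filter is shut but not locked, so its gasket holds it a little proud. Take the flat-bladed key from its pocket in the filter's top, set it in the slotted stud, press straight down until you feel the stud bottom out (steadily, never harder than 18 N) and, still pressing, turn clockwise a quarter turn so that the stud drops into its catch and the cover stays down by itself. Then stand the key back in the pocket it came from; leave the round-pin key and everything else where they are.

Things in the scene. Friction and masses are not known exactly. Their poses are not given: they have to be found in the camera images.
- filter_unit: the water filter, a fixed white box 165 (x) x 140 (y) x 75 mm high, left or right of the sink. Origin: centre of its underside; z up; its front (round indicator) faces -x; the two key pockets lie along its rear (+x); hose connectors stick out 24 mm behind. The stud stands in the middle of the cover, 21 mm in front of the origin
- cover (a joint): steel plug cover, 106 (x) x 123 mm, floating straight up and down on its gasket. Height in m: 0 = flush with the top. Unlocked it is pushed up to +0.003. About 4 N on the stud start it down; 3 to 14 mm below flush (set by a hidden catch, different every time), at 6 to 10 N, the stud meets a bottom of hard rubber, 15 N/mm. Locked, it rises 2.5 mm from there and stays
- stud (a joint): turn of the slotted stud in rad, clockwise from above. -0.1 to 0.1 = open, slot fore and aft (along the unit's x); 1.50 = in the catch, slot across; hard stop at about 1.6. Its cross pin goes down between two ridges, turns below them only while held within 0.7 mm of the bottom and, past 1.4, rises into the catch as the pressure is eased. Turning under pressure takes under 0.1 N m
- stud_slot (a point): centre of the floor of the stud's slot, level with the cover's top face; x along the slot, z out of the head; moves and turns with the stud. Steel head 32 mm across, 6 mm high; slot 4 mm wide (bevelled to 6.4 mm at the mouth), 6 mm deep, right across the head. A collar on the cover, 36 mm inside, 43 mm outside, 8 mm high, surrounds the head
- flat_key: the stud's key, 60 g. Origin: middle of the blade's lower end; z up the key, y along the blade's width, x its thickness. Blade 22 (y) x 2.4 mm, 13 mm long; shoulder 26 (y) x 9 mm from z 13 to 27 mm; flat oblong black grip 36 (y) x 10 (x) mm from z 29 to 69 mm: hold it across x at z 50 mm. It stands loosely, blade down, in either pocket, y along the unit's y
- round_key: the other key (not for this stud): same size and shoulder, but its grip is a round black disc 38 mm across and it ends in an 8 mm round pin. It stands in the other pocket and stays there. Origin: lower end of the pin; z up
- pocket_left (a point): centre of the mouth of one key pocket, at the top face of the unit (58 mm behind the unit's origin, 34 mm to +y). Pocket 12 (x) x 29 (y) mm, 26 mm deep; axes as the unit's. A key standing in it has its grip's lower edge 3 mm above the top face
- pocket_right (a point): the same for the other pocket, 34 mm to -y
- cartridge: the used filter cartridge, a white plastic cylinder 58 mm across, 90 mm high with a stub on top, standing at the front of the worktop; bystander. Origin: centre of its underside
- bowl: blue-grey round bowl, 135 mm across, 62 mm high, on the other side of the sink from the filter; bystander. Origin: centre of its underside
- tea_box: pale green tea carton 58 x 102 x 88 mm; bystander. Origin: centre of its underside
- jar: glass jar with dark lid, 67 mm across, 120 mm high; bystander. Origin: centre of its underside
- garlic: garlic bulb, 56 mm; bystander. Origin: centre of its underside
- mill: dark turned wooden pepper mill, 58 mm across, 150 mm high; bystander. Origin: centre of its underside

How it is judged (in metres and radians):
On the way, in this order (a step that is already met when the one before it is completed fails the run):
1. the flat key's blade is in the stud's slot and the cover is pressed down below flush (horizontal distance between flat_key and stud_slot below 0.006 m and z of flat_key in the frame of stud_slot below 0.004 m and value of joint cover below -0.002 m and value of joint stud below 0.6 rad), for 0.1 s.
2. with the blade still in the slot, the stud has been turned past the ridge to its catch (horizontal distance between flat_key and stud_slot below 0.006 m and z of flat_key in the frame of stud_slot below 0.004 m and value of joint stud above 1.3 rad), for 0.1 s.
3. the key is lifted clear and the stud stays in its catch (z of flat_key in the frame of stud_slot above 0.01 m and value of joint stud above 1.36 rad and value of joint cover between -0.0135 and 0.0015 m), for 0.1 s.
At the end, for the whole second after the job is handed in: the stud stands at 1.36 to 1.64 rad, in its catch, and holds the cover down (between 1.5 mm above and 13.5 mm below flush); the flat key stands at rest in the pocket it came from, within 8 mm of where it stood and within 0.2 rad of upright, let go (value of joint stud between 1.36 and 1.64 rad and value of joint cover between -0.0135 and 0.0015 m and distance of flat_key from where it was at the start of the episode below 0.008 m and angle between flat_key's own z axis and vertical below 0.2 rad and linear speed of flat_key below 0.01 m/s); the robot touches nothing.
It fails at once if the key presses on the filter (stud, cover or pocket) with more than 18 N (contact force between flat_key and filter_unit above 18 N).
It fails at once if the round-pin key is taken out or pushed over (moves more than 10 mm) (distance of round_key from where it was at the start of the episode above 0.01 m).
It fails at once if another thing on the worktop is moved by more than 30 mm (distance of any of cartridge, bowl, tea_box, jar, garlic, mill from where it was at the start of the episode above 0.03 m).
It also fails if it takes over 64 s, if anything falls off the work surface, if the arm or the gripper's body presses on something with over 40 N, if the wrist force passes 120 N, or if a joint passes its speed limit or range.

ROBOT

A 6-joint arm with a two-finger parallel gripper is mounted at the origin on a cart in front of the work surface, level with it; the furniture and walls round the work are solid. World frame = base frame: x ahead of the robot, y to its left, z up, the work surface at z = 0. Lengths are in m, angles in degrees, forces in N, time in s.
With the tool pointing down it reaches from about 0.375 to 0.9 m from the base axis. Payload 3.1 kg.
Tool frame: the origin (TCP) lies at the very end of the fingers, on their centre line; the grasp point (between the pads) lies bot.grip_point_offset behind it (bot.grip_point_offset is the distance from the TCP to the grasp point, in m); z points along the fingers, y is the line along which they close (so a half turn about z gives the same grasp; the last joint's range is limited). The gripper opens to 87 mm and grips with 3 to 60 N. Pads are 19 mm wide; open, the fingers measure 117 mm over their backs; the gripper's body (75 mm by 190 mm) begins 51 mm behind the grasp point.
Start: joints at [-87.29, 30.224, 82.088, -0, 67.689, -10.227], TCP at [0.14, -0.609, 0.223] pointing down, gripper open.
Joint ranges: [-176.69, 176.69], [-43.24, 126.21], [12.49, 139.97], [-82, 262], [0, 151.66], [-163.58, 163.58]. Speed limits (degrees/s): [159.86, 159.86, 180, 180, 180, 180].

INTERFACE

Orientations are given as a 3x3 rotation matrix whose columns are the frame's x, y, z axes.
In Python, from rig import bot, viewer, ticket gives the robot as it stands.
- The arm moves only by the tool servo_tool, never from a script. Its argument "targets" is a list of rows, each an object with "offset": the shift along the tool's x, y, z in m, a list of three; "dr": the turn, a rotation vector about the tool's x, y, z in degrees, a list of three. In form: [{"offset": [x, y, z], "dr": [ax, ay, az]}, ...]. A call has 1 to 20 rows; each row is the pose to reach, as a shift and turn from the pose commanded when the call began, along the tool's axes at that moment; what a row does not reach only later rows make up. A row lasts 1/12 s, in which the tool goes at most 41.7 mm and 7.16 degrees, less where a joint would pass 70% of its speed; a pose out of reach is approached as far as the arm can. A call with a gripper value outside its range is refused whole. "gripper" is the gripper command: -1 is fully open, 1 is shut, values between are in proportion, set as the call begins (left out, the last holds). The fingers move at their own pace and stop on an object; the grip force is fixed at half the most. Time passes only in rows, so rows that repeat a pose let the fingers close. It gives the time, the measured TCP pose, the force, the opening and the grip force at its end, in the units of the state.
- bot.read_state(): the state, without advancing time (a new reading comes with each control period).
- viewer.capture(name): name is "side" or "top" or "wrist"; returns a dict with "color" (480x640x3 uint8, red, green, blue), "camera_matrix" (3x3 intrinsics, pixels), "R" (3x3) and "t" (3): a world point X has camera coordinates R X + t. Camera axes: x right, y down, z forward; pixel columns grow to the right and rows downward; lengths in m; the calibration is good to about 2 mm. A picture is of the moment at which its call begins. There is no depth.
- ticket.hand_in(): hands the job in; it is judged then, once.
The state is a dict: "time_s": time; "joint_positions": joint angles; "qvel": joint speeds; "tau": joint torques, N m; "position": TCP position; "tcp_rot": TCP orientation; "force": force on the tool from outside, world axes, zero at the start; "moment": the same for the moment, N m; "opening": opening from 0.0 (shut) to 1.0 (fully open); "grasp_force": force on a finger pad.
Only numpy, scipy, OpenCV 4.12 (cv2) and the standard library are available. Lean on these libraries where they do the work, as an engineer would, in place of code of your own. Each camera call takes 0.05 s, during which the arm holds its last target. There are 200 camera calls.

## Working session

There is one attempt and no reset: what is moved stays moved. The work goes in short steps, Python scripts to look and compute and a tool call to move; the robot and the scene stay as the last step left them, time stands still between calls to the robot, and variables do not carry over. Pictures are saved under pics/ and viewed, at most 10 in all, crops included, and the job is handed in when it is done.

Besides the shell and the picture viewer there is one more tool, called after "Request:" in YAML: its name, and indented under it one key for each argument. servo_tool: Moves the arm, as the interface text tells. Its arguments: {"type":"object","properties":{"targets":{"type":"array"},"gripper":{"type":"number"}},"required":["targets"]}

```bash
mkdir -p pics; ls; python3 - <<'E'
from rig import bot,viewer
import cv2,numpy as np,pickle
s=bot.read_state();print({k:np.round(v,4).tolist() for k,v in s.items()},bot.grip_point_offset)
d={}
for n in("side","top"):
    c=viewer.capture(n);d[n]=c;cv2.imwrite(f"pics/{n}0.png",c["color"][:,:,::-1])
    print(n,c["camera_matrix"].tolist(),np.round(c["R"],3).tolist(),np.round(-c["R"].T@c["t"],3))
pickle.dump(d,open("d0.pkl","wb"))
E
```

```text
pics
{'time_s': 0.0, 'joint_positions': [-87.2903, 30.2789, 82.1574, 0.0003, 67.6874, -10.2283], 'qvel': [0.0264, 0.0364, -0.0147, -0.0179, 0.0636, -0.0078], 'tau': [-0.0026, -44.005, -17.6591, 0.063, 0.0583, -0.0002], 'position': [0.1399, -0.6084, 0.2216], 'tcp_rot': [[0.9746, 0.2239, -0.0001], [0.2239, -0.9746, 0.0022], [0.0004, -0.0021, -1.0]], 'force': [-0.3369, 0.2663, -0.7084], 'moment': [-0.0236, 0.0498, -0.0149], 'grasp_force': 0.0, 'opening': 0.9991} 0.0187
side [[597.0391646491701, 0.0, 313.6994625718082], [0.0, 597.0391646491701, 243.95422119148736], [0.0, 0.0, 1.0]] [[-0.839, -0.544, -0.018], [-0.335, 0.543, -0.77], [0.429, -0.64, -0.638]] [-0.295  1.408  1.328]
top [[491.59712329159805, 0.0, 316.4363391144994], [0.0, 491.59712329159805, 232.85207140873317], [0.0, 0.0, 1.0]] [[-0.0, -1.0, -0.002], [-0.986, 0.001, -0.167], [0.167, 0.002, -0.986]] [0.308 0.13  1.28 ]
```

View pics/top0.png

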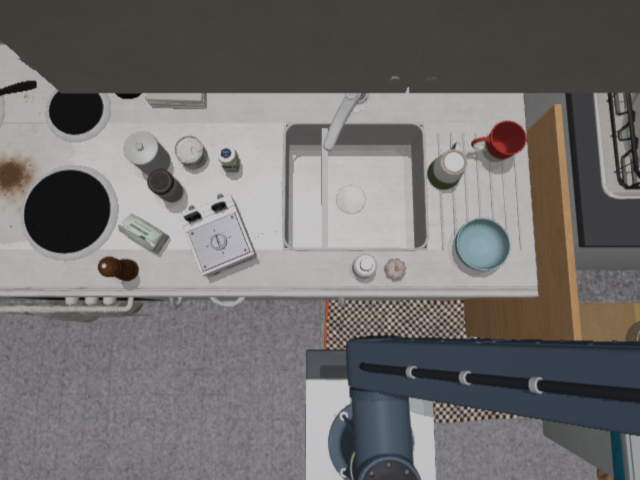

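View pics/side0.png

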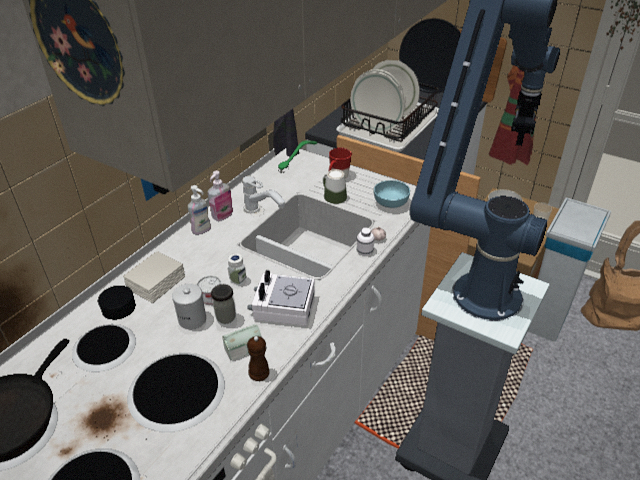

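The top view shows the filter around (218,240), with its stud at about (219,242) and keys near (192,215) and (219,204). In the side view it is around (285,297). I'll zoom in on both.

```bash
python3 - <<'E'
import cv2,numpy as np,pickle
d=pickle.load(open("d0.pkl","rb"))
t=d["top"]["color"][190:285,170:265,::-1];s=d["side"]["color"][260:335,240:325,::-1]
a=cv2.resize(t,(400,400),interpolation=3);b=cv2.resize(s,(400,353),interpolation=3)
o=np.zeros((400,800,3),np.uint8);o[:,:400]=a;o[:353,400:]=b
cv2.imwrite("pics/crop0.png",o)
E
```

```text
(no output)
```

View pics/crop0.png

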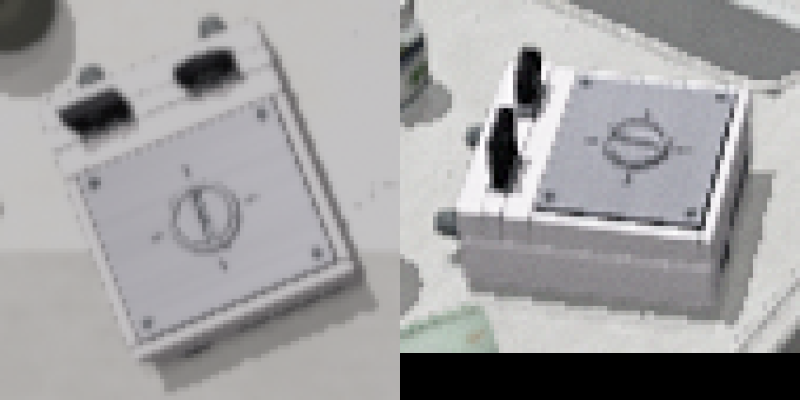

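```bash
cat > h.py <<'E'
import numpy as np,cv2,pickle
def ray(c,uv,z):
    K,R,t=map(np.array,(c["camera_matrix"],c["R"],c["t"]))
    d=R.T@np.linalg.solve(K,[uv[0],uv[1],1]);o=-R.T@t
    return o+d*(z-o[2])/d[2]
def proj(c,X):
    K,R,t=map(np.array,(c["camera_matrix"],c["R"],c["t"]))
    p=(K@(R@np.array(X).reshape(-1,3).T+t.reshape(3,1))).T
    return p[:,:2]/p[:,2:]
E
python3 - <<'E'
from h import *
d=pickle.load(open("d0.pkl","rb"))
T=lambda p:(170+p[0]*95/400,190+p[1]*95/400)
S=lambda p:(240+(p[0]-400)*85/400,260+p[1]*85/400)
print("stud",ray(d["top"],T((205,219)),.082),ray(d["side"],S((637,144)),.082))
sc=[(95,183),(263,115),(317,253),(148,323)]
ss=[(548,195),(585,83),(724,92),(692,213)]
P=[np.array([ray(d["top"],T(p),.078) for p in sc]),np.array([ray(d["side"],S(p),.078) for p in ss])]
for q in P:
    print(q.mean(0));
    for a,b in((3,0),(2,1)): v=q[b]-q[a];print("x edge yaw",np.degrees(np.arctan2(v[1],v[0])),np.hypot(*v[:2]))
    for a,b in((1,0),(2,3)): v=q[b]-q[a];print("y edge yaw",np.degrees(np.arctan2(-v[0],v[1])),np.hypot(*v[:2]))
E
```

```text
stud [0.48743455 0.37320776 0.082     ] [0.4833867 0.3782916 0.082    ]
[0.48862191 0.37355422 0.078     ]
x edge yaw 22.544406677456404 0.08955678840494777
x edge yaw 22.387908501339442 0.08916043265078559
y edge yaw 22.616883636535867 0.10602660285409701
y edge yaw 22.831908459371544 0.10578431653072269
[0.48545284 0.37514817 0.078     ]
x edge yaw 22.123903107444903 0.09210145118956525
x edge yaw 26.46787900303778 0.09160754805893671
y edge yaw 22.672216324727316 0.10427253840429176
y edge yaw 23.027999743952034 0.11122033822636326
```

The views agree: stud at about (0.487, 0.374), yaw about 22.5°, and screw pitch about 90 x 106 mm, which fits a 106 x 123 mm cover. Next I'll bring the wrist camera over.

Request:
servo_tool:
  targets:
    - {"offset":[0.354,-0.288,-0.06],"dr":[0,0,-60]}
    - {"offset":[0.354,-0.288,-0.06],"dr":[0,0,-60]}
    - {"offset":[0.354,-0.288,-0.06],"dr":[0,0,-60]}
    - {"offset":[0.354,-0.288,-0.06],"dr":[0,0,-60]}
    - {"offset":[0.354,-0.288,-0.06],"dr":[0,0,-60]}
    - {"offset":[0.354,-0.288,-0.06],"dr":[0,0,-60]}
    - {"offset":[0.354,-0.288,-0.06],"dr":[0,0,-60]}
    - {"offset":[0.354,-0.288,-0.06],"dr":[0,0,-60]}
    - {"offset":[0.354,-0.288,-0.06],"dr":[0,0,-60]}
    - {"offset":[0.354,-0.288,-0.06],"dr":[0,0,-60]}
    - {"offset":[0.354,-0.288,-0.06],"dr":[0,0,-60]}
    - {"offset":[0.354,-0.288,-0.06],"dr":[0,0,-60]}
    - {"offset":[0.354,-0.288,-0.06],"dr":[0,0,-60]}

```text
time_s: 1.18
position: [0.4215, -0.247, 0.2827]
tcp_rot: [[0.288, 0.958, 0.0], [0.958, -0.288, -0.0], [-0.0, 0.0, -1.0]]
force: [0.1, -0.4, -0.3]
opening: 1.005
grasp_force: 0.0
```

```bash
cat >> h.py <<'E'
from scipy.spatial.transform import Rotation as Ro
def goto(p,yaw_y):
    """offset/dr from measured pose to TCP p, tool down, tool y at world yaw (deg)"""
    from rig import bot
    s=bot.read_state();R=np.array(s["tcp_rot"]);a=np.radians(yaw_y)
    y=np.array([np.cos(a),np.sin(a),0]);z=np.array([0,0,-1.]);G=np.c_[np.cross(y,z),y,z]
    print("t",round(s["time_s"],2),"off",np.round(R.T@(np.array(p)-s["position"]),4),"dr",np.round(Ro.from_matrix(R.T@G).as_rotvec(degrees=True),2))
E
python3 -c "
from h import *
goto((.49,.36,.28),22.5)"
```

```text
t 1.18 off [ 0.601  -0.1095  0.0026] dr [ 0.000e+00  1.000e-02 -3.926e+01]
```

Request:
servo_tool:
  targets:
    - {"offset":[0.601,-0.11,0.0],"dr":[0,0,-39.3]}
    - {"offset":[0.601,-0.11,0.0],"dr":[0,0,-39.3]}
    - {"offset":[0.601,-0.11,0.0],"dr":[0,0,-39.3]}
    - {"offset":[0.601,-0.11,0.0],"dr":[0,0,-39.3]}
    - {"offset":[0.601,-0.11,0.0],"dr":[0,0,-39.3]}
    - {"offset":[0.601,-0.11,0.0],"dr":[0,0,-39.3]}
    - {"offset":[0.601,-0.11,0.0],"dr":[0,0,-39.3]}
    - {"offset":[0.601,-0.11,0.0],"dr":[0,0,-39.3]}
    - {"offset":[0.601,-0.11,0.0],"dr":[0,0,-39.3]}
    - {"offset":[0.601,-0.11,0.0],"dr":[0,0,-39.3]}
    - {"offset":[0.601,-0.11,0.0],"dr":[0,0,-39.3]}
    - {"offset":[0.601,-0.11,0.0],"dr":[0,0,-39.3]}
    - {"offset":[0.601,-0.11,0.0],"dr":[0,0,-39.3]}
    - {"offset":[0.601,-0.11,0.0],"dr":[0,0,-39.3]}
    - {"offset":[0.601,-0.11,0.0],"dr":[0,0,-39.3]}
    - {"offset":[0.601,-0.11,0.0],"dr":[0,0,-39.3]}
    - {"offset":[0.601,-0.11,0.0],"dr":[0,0,-39.3]}
    - {"offset":[0.601,-0.11,0.0],"dr":[0,0,-39.3]}

```text
time_s: 2.68
position: [0.4919, 0.3558, 0.2817]
tcp_rot: [[-0.377, 0.926, -0.002], [0.926, 0.377, -0.002], [-0.001, -0.002, -1.0]]
force: [0.7, 0.4, 0.7]
opening: 0.998
grasp_force: 0.0
```

```bash
python3 - <<'E'
from h import *
from rig import viewer
c=viewer.capture("wrist");pickle.dump(c,open("w1.pkl","wb"));cv2.imwrite("pics/w1.png",c["color"][:,:,::-1])
print(np.round(c["R"],3).tolist(),-c["R"].T@c["t"],c["camera_matrix"][0])
goto((.49,.36,.28),22.5)
E
```

```text
[[0.926, 0.378, -0.001], [0.364, -0.891, 0.27], [0.101, -0.25, -0.963]] [0.46534336 0.42354019 0.44292391] [393.09263594   0.         319.19951138]
t 2.73 off [ 0.0049 -0.0001  0.002 ] dr [-0.1   0.05 -0.38]
```

View pics/w1.png

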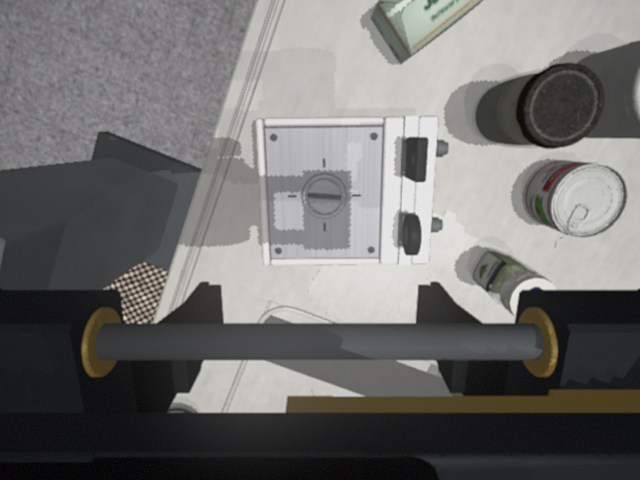

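The wrist view shows the stud at (324,197), the cover screws at (272,138), (374,137), (371,250) and (277,251), and the keys at (414,160) and (411,233). I'll enlarge the keys to tell them apart.

```bash
python3 - <<'E'
from h import *
c=pickle.load(open("w1.pkl","rb"))
im=c["color"][110:270,255:455,::-1];cv2.imwrite("pics/w1c.png",cv2.resize(im,None,fx=3.7,fy=3.7,interpolation=3))
E
```

```text
(no output)
```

View pics/w1c.png

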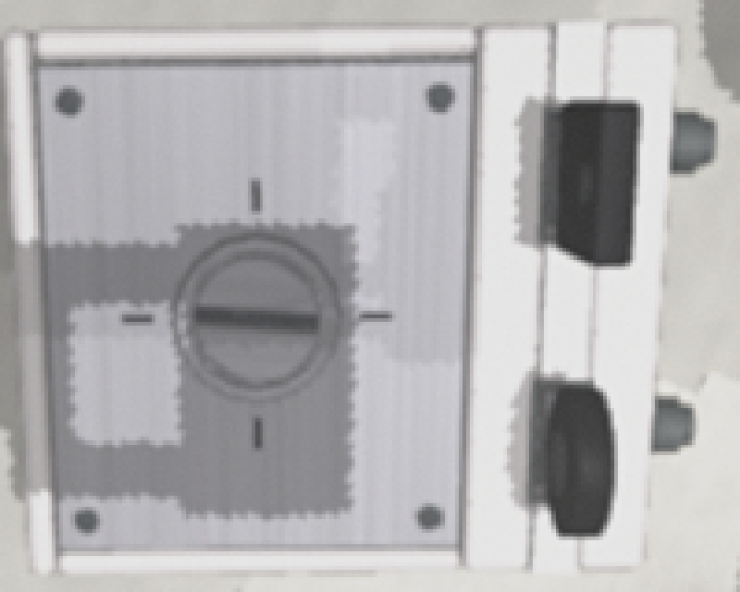

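The upper key (+y, pocket_left) has the rectangular flat grip and the lower one is the round disc. I'll compute the poses.

```bash
python3 - <<'E'
from h import *
c=pickle.load(open("w1.pkl","rb"))
W=lambda p,z:ray(c,(255+(p[0]+.5)/3.7-.5,110+(p[1]+.5)/3.7-.5),z)
ang=lambda a,b:np.degrees(np.arctan2(*(b-a)[1::-1]))
sc=[W(p,.078) for p in((69,101),(440,97),(429,518),(87,520))]
m=np.mean(sc,0);print("mean screws",m,"stud head",W((255,318),.084),"slot",W((257,319),.080))
print("xyaw",ang(sc[0],sc[1]),ang(sc[3],sc[2]),"yyaw-90",ang(sc[3],sc[0])-90,ang(sc[2],sc[1])-90)
print("dims",[np.linalg.norm(sc[i]-sc[i-1]) for i in range(4)])
print("slot yaw",ang(W((194,314),.080),W((319,324),.080)))
k=W((617,184),.118);print("key",k)
a=np.radians(22.3);u=np.array([np.cos(a),np.sin(a),0]);v=np.array([-u[1],u[0],0])
d=k-m;print("key rel unit",d@u,d@v)
E
```

```text
mean screws [0.48977983 0.37386603 0.078     ] stud head [0.48916977 0.37438308 0.084     ] slot [0.48999493 0.37379215 0.08      ]
xyaw 22.80236326725042 22.57965218599596 yyaw-90 22.950943764751884 22.791336071394866
dims [np.float64(0.10583786831112683), np.float64(0.08978389189098178), np.float64(0.10618536361173826), np.float64(0.08948967096483393)]
slot yaw 17.627029318053417
key [0.54901059 0.43618807 0.118     ]
key rel unit 0.07844936346841777 0.03518548404826609
```

```bash
python3 -c "
from h import *
goto((.5494,.4360,.150),22.8);goto((.5494,.4360,.0805),22.8)"
```

```text
t 2.73 off [0.053  0.0837 0.1318] dr [-0.1   0.05 -0.68]
t 2.73 off [0.0531 0.0839 0.2013] dr [-0.1   0.05 -0.68]
```

Request:
servo_tool:
  targets:
    - {"offset":[0.053,0.084,0.03],"dr":[0,0,-0.7]}
    - {"offset":[0.053,0.084,0.03],"dr":[0,0,-0.7]}
    - {"offset":[0.053,0.084,0.13],"dr":[0,0,-0.7]}
    - {"offset":[0.053,0.084,0.13],"dr":[0,0,-0.7]}
    - {"offset":[0.053,0.084,0.13],"dr":[0,0,-0.7]}
    - {"offset":[0.053,0.084,0.13],"dr":[0,0,-0.7]}
    - {"offset":[0.053,0.084,0.13],"dr":[0,0,-0.7]}
    - {"offset":[0.053,0.084,0.13],"dr":[0,0,-0.7]}
    - {"offset":[0.053,0.084,0.13],"dr":[0,0,-0.7]}
  gripper: -0.2

```text
time_s: 3.48
position: [0.5512, 0.4385, 0.1559]
tcp_rot: [[-0.389, 0.921, 0.005], [0.921, 0.389, 0.003], [0.001, 0.005, -1.0]]
force: [-1.1, -0.9, -0.1]
opening: 0.601
grasp_force: 0.0
```

```bash
python3 - <<'E'
from h import *
goto((.5494,.4360,.0805),22.8)
from rig import viewer
c=viewer.capture("wrist");pickle.dump(c,open("w2.pkl","wb"));cv2.imwrite("pics/w2.png",c["color"][:,:,::-1])
goto((.5494,.4360,.0805),22.8)
print(proj(c,[(.5494,.436,.118)]))
E
```

```text
t 3.48 off [-0.0016 -0.003   0.0754] dr [ 0.31 -0.03  0.07]
t 3.53 off [-0.0018 -0.0029  0.0754] dr [ 0.31 -0.03  0.09]
[[312.55569016 277.14484267]]
```

View pics/w2.png

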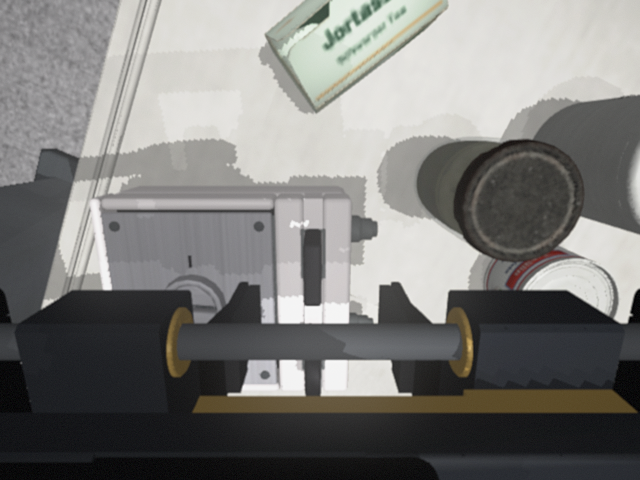

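Straddle looks right: the key is at about (314,267) between the fingers at x≈247 and 385. I'll measure its exact extents along y.

```bash
python3 - <<'E'
from h import *
c=pickle.load(open("w2.pkl","rb"))
g=cv2.cvtColor(c["color"],cv2.COLOR_RGB2GRAY)
n,l,st,ce=cv2.connectedComponentsWithStats((g[215:320,295:335]<95).astype(np.uint8))
print(st,ce)
for r in range(220,320,4):print(r,g[r,300:328:2])
a=np.radians(22.8);u=np.array([np.cos(a),np.sin(a),0]);v=np.array([-u[1],u[0],0])
k=np.array([.5494,.436,0])
for z in(.118,.078):print(z,np.round(proj(c,[k+[0,0,z]+u*i*.005+v*j*.018 for i in(-1,1) for j in(-1,1)]),1).tolist())
E
```

```text
[[   0    0   40  105 2824]
 [   7   14   21   76 1376]] [[20.7871813  52.49291785]
 [16.85828488 50.98837209]]
220 [178 163 185 228 222 189 188 190 190 189 190 175 168 185]
224 [224 193 243 246 205 187 190 189 190 186 189 175 168 186]
228 [171 137 167 166 154 149 148 149 151 157 172 157 146 184]
232 [135 101  99  60  64  65  62  62  62  62  71 106 106 181]
236 [159 100  84  60  61  64  63  62  64  64  74 112 104 181]
240 [160  95  67  61  64  62  64  62  63  62  73 109 105 181]
244 [160  91  65  62  64  63  65  62  64  63  70 108 106 182]
248 [164  90  63  71  71  71  74  75  76  74  68 107 106 182]
252 [163  88  65  70  74  73  74  77  76  74  69 108 107 182]
256 [164  88  62  71  71  74  74  75  76  74  69 108 105 183]
260 [164  91  66  71  71  74  76  76  76  73  71 108 105 183]
264 [169  92  63  70  72  73  74  75  75  73  70 102 113 197]
268 [180  98  65  70  73  73  75  75  75  73  68  97 118 198]
272 [169  98  66  69  72  74  72  75  75  74  68  99 118 200]
276 [178 100  64  69  71  74  72  75  75  74  71 101 118 197]
280 [201 166  66  71  74  75  73  75  77  71  75 162 182 202]
284 [198 171  76  68  72  75  74  74  76  72  83 170 181 201]
288 [198 170  77  68  73  72  75  75  74  72  86 170 182 201]
292 [199 172  77  69  73  73  73  73  74  72  85 171 184 201]
296 [245 233  83  69  74  75  74  74  75  70  85 171 180 200]
300 [245 233  82  70  72  73  75  76  76  74  86 170 182 200]
304 [245 242 125  64  59  63  61  60  62  69 171 210 223 246]
308 [245 239 224 247 247 247 247 247 247 246 246 222 227 245]
312 [244 240 218 246 244 244 244 244 244 244 245 207 229 245]
316 [245 234 217 245 244 244 245 244 244 244 245 208 224 243]
0.118 [[303.6, 307.9], [303.0, 245.0], [321.7, 307.9], [322.0, 245.0]]
0.078 [[305.5, 281.7], [305.1, 227.6], [321.0, 281.7], [321.1, 227.7]]
```

Request:
servo_tool:
  targets:
    - {"offset":[0,0,0],"dr":[0,0,0]}
    - {"offset":[0,0,0],"dr":[0,0,0]}
    - {"offset":[0,0,0],"dr":[0,0,0]}

```text
time_s: 3.78
position: [0.5496, 0.4387, 0.1538]
tcp_rot: [[-0.39, 0.921, 0.002], [0.921, 0.39, 0.001], [0.0, 0.002, -1.0]]
force: [0.4, -0.4, -0.6]
opening: 0.596
grasp_force: 0.0
```

```bash
python3 -c "
from h import *
goto((.5494,.4360,.0805),22.8)"
```

```text
t 3.78 off [-0.0024 -0.0014  0.0733] dr [ 0.1  -0.01  0.14]
```

Request:
servo_tool:
  targets:
    - {"offset":[-0.0024,-0.0014,0.02],"dr":[0.1,0,0.1]}
    - {"offset":[-0.0024,-0.0014,0.04],"dr":[0.1,0,0.1]}
    - {"offset":[-0.0024,-0.0014,0.055],"dr":[0.1,0,0.1]}
    - {"offset":[-0.0024,-0.0014,0.065],"dr":[0.1,0,0.1]}
    - {"offset":[-0.0024,-0.0014,0.0715],"dr":[0.1,0,0.1]}
    - {"offset":[-0.0024,-0.0014,0.0715],"dr":[0.1,0,0.1]}
    - {"offset":[-0.0024,-0.0014,0.0715],"dr":[0.1,0,0.1]}
    - {"offset":[-0.0024,-0.0014,0.0715],"dr":[0.1,0,0.1]}
    - {"offset":[-0.0024,-0.0014,0.0715],"dr":[0.1,0,0.1]}
    - {"offset":[-0.0024,-0.0014,0.0715],"dr":[0.1,0,0.1]}

```text
time_s: 4.62
position: [0.5496, 0.4361, 0.0822]
tcp_rot: [[-0.388, 0.922, 0.0], [0.922, 0.388, 0.0], [0.0, 0.0, -1.0]]
force: [0.6, -0.5, -0.2]
opening: 0.598
grasp_force: 0.0
```

```bash
python3 -c "
from h import *
goto((.5494,.4360,.0805),22.8)"
```

```text
t 4.62 off [-0.     -0.0002  0.0017] dr [ 0.01 -0.01  0.04]
```

Request:
servo_tool:
  targets:
    - {"offset":[0,0,0.001],"dr":[0,0,0]}
    - {"offset":[0,0,0.001],"dr":[0,0,0]}
    - {"offset":[0,0,0.001],"dr":[0,0,0]}
    - {"offset":[0,0,0.001],"dr":[0,0,0]}
    - {"offset":[0,0,0.001],"dr":[0,0,0]}
    - {"offset":[0,0,0.001],"dr":[0,0,0]}
    - {"offset":[0,0,0.001],"dr":[0,0,0]}
    - {"offset":[0,0,0.001],"dr":[0,0,0]}
    - {"offset":[0,0,0.001],"dr":[0,0,0]}
    - {"offset":[0,0,0.001],"dr":[0,0,0]}
  gripper: 1

```text
time_s: 5.45
position: [0.549, 0.4358, 0.08]
tcp_rot: [[-0.388, 0.922, -0.002], [0.922, 0.388, -0.001], [0.0, -0.002, -1.0]]
force: [-0.8, 0.2, -0.2]
opening: 0.112
grasp_force: 30.0
```

```bash
python3 -c "
from h import *
goto((.5494,.4360,.0805),22.8)
from rig import bot
s=bot.read_state();print(s['position'],s['tcp_rot'],s['force'],s['opening'],s['grasp_force'])"
```

```text
t 5.45 off [ 0.0001  0.0005 -0.0005] dr [-0.1  -0.    0.04]
[0.54899001 0.43576522 0.08002618] [[-3.88145240e-01  9.21596719e-01 -1.66120842e-03]
 [ 9.21598217e-01  3.88144636e-01 -6.84529746e-04]
 [ 1.39287686e-05 -1.79666368e-03 -9.99998386e-01]] [-0.81413013  0.221877   -0.18099272] 0.11231318094570596 30.000023189932108
```

Request:
servo_tool:
  targets:
    - {"offset":[0,0,-0.01],"dr":[0,0,0]}
    - {"offset":[0,0,-0.03],"dr":[0,0,0]}
    - {"offset":[0,0,-0.05],"dr":[0,0,0]}
    - {"offset":[0,0,-0.07],"dr":[0,0,0]}
    - {"offset":[0,0,-0.08],"dr":[0,0,0]}
    - {"offset":[0,0,-0.08],"dr":[0,0,0]}
    - {"offset":[0,0,-0.08],"dr":[0,0,0]}

```text
time_s: 6.03
position: [0.5493, 0.4359, 0.1607]
tcp_rot: [[-0.388, 0.922, -0.001], [0.922, 0.388, -0.0], [0.0, -0.001, -1.0]]
force: [0.3, 0.4, -1.6]
opening: 0.111
grasp_force: 30.0
```

```bash
python3 -c "
from h import *
goto((.4898,.3740,.145),109)
from rig import bot
s=bot.read_state();print(s['position'],s['opening'])"
```

```text
t 6.03 off [-0.034  -0.0788  0.0157] dr [-2.000e-02 -3.000e-02 -8.616e+01]
[0.54925213 0.43588078 0.16068591] 0.11106234469129898
```

Request:
servo_tool:
  targets:
    - {"offset":[-0.01,-0.02,0],"dr":[0,0,-7]}
    - {"offset":[-0.02,-0.04,0],"dr":[0,0,-14]}
    - {"offset":[-0.03,-0.06,0],"dr":[0,0,-21]}
    - {"offset":[-0.034,-0.0788,0.005],"dr":[0,0,-28]}
    - {"offset":[-0.034,-0.0788,0.01],"dr":[0,0,-35]}
    - {"offset":[-0.034,-0.0788,0.015],"dr":[0,0,-42]}
    - {"offset":[-0.034,-0.0788,0.015],"dr":[0,0,-49]}
    - {"offset":[-0.034,-0.0788,0.015],"dr":[0,0,-56]}
    - {"offset":[-0.034,-0.0788,0.015],"dr":[0,0,-63]}
    - {"offset":[-0.034,-0.0788,0.015],"dr":[0,0,-70]}
    - {"offset":[-0.034,-0.0788,0.015],"dr":[0,0,-77]}
    - {"offset":[-0.034,-0.0788,0.015],"dr":[0,0,-84]}
    - {"offset":[-0.034,-0.0788,0.015],"dr":[0,0,-86.2]}
    - {"offset":[-0.034,-0.0788,0.015],"dr":[0,0,-86.2]}
    - {"offset":[-0.034,-0.0788,0.015],"dr":[0,0,-86.2]}
    - {"offset":[-0.034,-0.0788,0.015],"dr":[0,0,-86.2]}

```text
time_s: 7.37
position: [0.4891, 0.3736, 0.1443]
tcp_rot: [[-0.946, -0.325, -0.003], [-0.325, 0.946, -0.002], [0.004, -0.0, -1.0]]
force: [-0.0, -0.0, -1.0]
opening: 0.115
grasp_force: 30.0
```

```bash
python3 - <<'E'
from h import *
from rig import viewer
c=viewer.capture("wrist");t=viewer.capture("side");u=viewer.capture("top")
pickle.dump((c,t,u),open("w3.pkl","wb"))
goto((.4898,.3740,.115),109)
p=proj(t,[(.4898,.374,.1)])[0].astype(int);print(p)
q=proj(u,[(.4898,.374,.1)])[0].astype(int)
o=np.zeros((480,800,3),np.uint8);o[:360,:480]=cv2.resize(c["color"],(480,360))
o[:320,480:]=cv2.resize(t["color"][p[1]-40:p[1]+40,p[0]-40:p[0]+40],(320,320),interpolation=3)
cv2.imwrite("pics/w3.png",o[:,:,::-1]);print(proj(c,[(.4898,.374,.078),(.4898,.374,.114)])*.75)
E
```

```text
t 7.52 off [-0.0004  0.0001  0.0299] dr [-0.01 -0.13  0.01]
[289 284]
[[240.60412219 195.1135174 ]
 [240.73931317 210.94566538]]
```

View pics/w3.png

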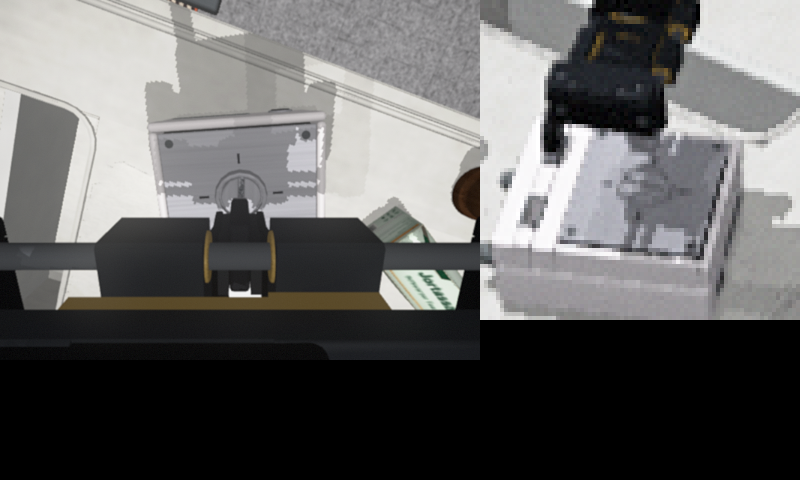

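The key hangs at about (240,205) over the slot at about (240,187), and the pocket at left is empty. I'll zoom in to check alignment.

```bash
python3 - <<'E'
from h import *
c=pickle.load(open("w3.pkl","rb"))[0]
im=c["color"][210:310,255:385,::-1]
cv2.imwrite("pics/w3c.png",cv2.resize(im,None,fx=6,fy=6,interpolation=3))
E
```

```text
(no output)
```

View pics/w3c.png

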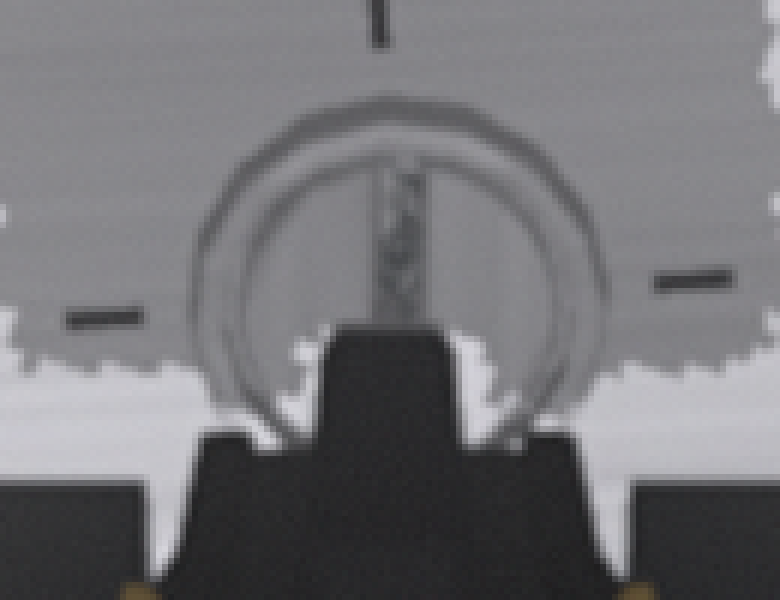

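Well aligned: the slot is parallel to the tool and within about 0.5 mm. I'll descend to the slot mouth.

Request:
servo_tool:
  targets:
    - {"offset":[-0.0004,0,0.008],"dr":[0,-0.1,0]}
    - {"offset":[-0.0004,0,0.016],"dr":[0,-0.1,0]}
    - {"offset":[-0.0004,0,0.022],"dr":[0,-0.1,0]}
    - {"offset":[-0.0004,0,0.026],"dr":[0,-0.1,0]}
    - {"offset":[-0.0004,0,0.028],"dr":[0,-0.1,0]}
    - {"offset":[-0.0004,0,0.03],"dr":[0,-0.1,0]}
    - {"offset":[-0.0004,0,0.031],"dr":[0,-0.1,0]}
    - {"offset":[-0.0004,0,0.031],"dr":[0,-0.1,0]}
    - {"offset":[-0.0004,0,0.031],"dr":[0,-0.1,0]}
    - {"offset":[-0.0004,0,0.031],"dr":[0,-0.1,0]}

```text
time_s: 8.35
position: [0.4902, 0.3741, 0.1145]
tcp_rot: [[-0.945, -0.326, 0.001], [-0.326, 0.945, 0.0], [-0.001, -0.0, -1.0]]
force: [-0.0, -0.4, -0.5]
opening: 0.116
grasp_force: 30.0
```

Request:
servo_tool:
  targets:
    - {"offset":[0,0,0.001],"dr":[0,0,0]}
    - {"offset":[0,0,0.002],"dr":[0,0,0]}
    - {"offset":[0,0,0.003],"dr":[0,0,0]}
    - {"offset":[0,0,0.0035],"dr":[0,0,0]}
    - {"offset":[0,0,0.004],"dr":[0,0,0]}
    - {"offset":[0,0,0.0045],"dr":[0,0,0]}
    - {"offset":[0,0,0.0045],"dr":[0,0,0]}
    - {"offset":[0,0,0.0045],"dr":[0,0,0]}

```text
time_s: 9.02
position: [0.49, 0.3741, 0.1096]
tcp_rot: [[-0.945, -0.326, -0.0], [-0.326, 0.945, 0.0], [-0.0, 0.0, -1.0]]
force: [0.2, 0.6, -1.5]
opening: 0.116
grasp_force: 30.0
```

Request:
servo_tool:
  targets:
    - {"offset":[0,0,0.0004],"dr":[0,0,0]}
    - {"offset":[0,0,0.0008],"dr":[0,0,0]}
    - {"offset":[0,0,0.0012],"dr":[0,0,0]}
    - {"offset":[0,0,0.0016],"dr":[0,0,0]}
    - {"offset":[0,0,0.002],"dr":[0,0,0]}
    - {"offset":[0,0,0.002],"dr":[0,0,0]}
    - {"offset":[0,0,0.002],"dr":[0,0,0]}

```text
time_s: 9.6
position: [0.4901, 0.3741, 0.108]
tcp_rot: [[-0.945, -0.326, 0.0], [-0.326, 0.945, 0.0], [-0.0, 0.0, -1.0]]
force: [-0.8, 1.2, 4.1]
opening: 0.109
grasp_force: 30.0
```

Contact is at about the predicted slot-floor height, with about 4–5 N. I'll keep pressing in small steps.

Request:
servo_tool:
  targets:
    - {"offset":[0,0,0.0005],"dr":[0,0,0]}
    - {"offset":[0,0,0.001],"dr":[0,0,0]}
    - {"offset":[0,0,0.0015],"dr":[0,0,0]}
    - {"offset":[0,0,0.002],"dr":[0,0,0]}
    - {"offset":[0,0,0.002],"dr":[0,0,0]}
    - {"offset":[0,0,0.002],"dr":[0,0,0]}

```text
time_s: 10.1
position: [0.4901, 0.3741, 0.1057]
tcp_rot: [[-0.945, -0.326, 0.0], [-0.326, 0.945, 0.0], [-0.0, 0.0, -1.0]]
force: [-2.0, 1.7, 4.7]
opening: 0.11
grasp_force: 30.0
```

Request:
servo_tool:
  targets:
    - {"offset":[0,0,0.0004],"dr":[0,0,0]}
    - {"offset":[0,0,0.0008],"dr":[0,0,0]}
    - {"offset":[0,0,0.001],"dr":[0,0,0]}
    - {"offset":[0,0,0.001],"dr":[0,0,0]}
    - {"offset":[0,0,0.001],"dr":[0,0,0]}

```text
time_s: 10.52
position: [0.4901, 0.3741, 0.1047]
tcp_rot: [[-0.945, -0.326, 0.0], [-0.326, 0.945, 0.0], [-0.0, 0.0, -1.0]]
force: [-1.7, 2.3, 4.8]
opening: 0.114
grasp_force: 30.0
```

Request:
servo_tool:
  targets:
    - {"offset":[0,0,0.0003],"dr":[0,0,0]}
    - {"offset":[0,0,0.0006],"dr":[0,0,0]}
    - {"offset":[0,0,0.0006],"dr":[0,0,0]}
    - {"offset":[0,0,0.0006],"dr":[0,0,0]}

```text
time_s: 10.85
position: [0.4901, 0.3741, 0.1041]
tcp_rot: [[-0.945, -0.326, 0.0], [-0.326, 0.945, 0.0], [-0.0, 0.0, -1.0]]
force: [-0.8, 2.0, 5.0]
opening: 0.111
grasp_force: 30.0
```

Request:
servo_tool:
  targets:
    - {"offset":[0,0,0.0003],"dr":[0,0,0]}
    - {"offset":[0,0,0.0006],"dr":[0,0,0]}
    - {"offset":[0,0,0.0006],"dr":[0,0,0]}
    - {"offset":[0,0,0.0006],"dr":[0,0,0]}

```text
time_s: 11.18
position: [0.4901, 0.3741, 0.1035]
tcp_rot: [[-0.945, -0.326, 0.0], [-0.326, 0.945, 0.0], [-0.0, -0.0, -1.0]]
force: [-1.7, 2.7, 5.1]
opening: 0.115
grasp_force: 30.0
```

Request:
servo_tool:
  targets:
    - {"offset":[0,0,0.0003],"dr":[0,0,0]}
    - {"offset":[0,0,0.0006],"dr":[0,0,0]}
    - {"offset":[0,0,0.0006],"dr":[0,0,0]}
    - {"offset":[0,0,0.0006],"dr":[0,0,0]}

```text
time_s: 11.52
position: [0.4901, 0.3741, 0.1029]
tcp_rot: [[-0.945, -0.326, 0.0], [-0.326, 0.945, 0.0], [-0.0, 0.0, -1.0]]
force: [-2.3, 2.1, 5.1]
opening: 0.109
grasp_force: 30.0
```

Request:
servo_tool:
  targets:
    - {"offset":[0,0,0.0003],"dr":[0,0,0]}
    - {"offset":[0,0,0.0006],"dr":[0,0,0]}
    - {"offset":[0,0,0.0006],"dr":[0,0,0]}
    - {"offset":[0,0,0.0006],"dr":[0,0,0]}

```text
time_s: 11.85
position: [0.4901, 0.3741, 0.1024]
tcp_rot: [[-0.945, -0.326, 0.0], [-0.326, 0.945, 0.0], [-0.0, -0.0, -1.0]]
force: [-2.5, 0.8, 6.0]
opening: 0.111
grasp_force: 30.0
```

Request:
servo_tool:
  targets:
    - {"offset":[0,0,0.0003],"dr":[0,0,0]}
    - {"offset":[0,0,0.0006],"dr":[0,0,0]}
    - {"offset":[0,0,0.0006],"dr":[0,0,0]}
    - {"offset":[0,0,0.0006],"dr":[0,0,0]}

```text
time_s: 12.18
position: [0.4901, 0.3741, 0.1018]
tcp_rot: [[-0.945, -0.326, 0.0], [-0.326, 0.945, 0.0], [-0.0, -0.0, -1.0]]
force: [-0.8, 2.3, 5.4]
opening: 0.113
grasp_force: 30.0
```

Request:
servo_tool:
  targets:
    - {"offset":[0,0,0.0003],"dr":[0,0,0]}
    - {"offset":[0,0,0.0006],"dr":[0,0,0]}
    - {"offset":[0,0,0.0006],"dr":[0,0,0]}
    - {"offset":[0,0,0.0006],"dr":[0,0,0]}

```text
time_s: 12.52
position: [0.4901, 0.3741, 0.1013]
tcp_rot: [[-0.945, -0.326, 0.0], [-0.326, 0.945, 0.0], [-0.0, -0.0, -1.0]]
force: [-1.6, 1.7, 6.0]
opening: 0.107
grasp_force: 30.0
```

Request:
servo_tool:
  targets:
    - {"offset":[0,0,0.0003],"dr":[0,0,0]}
    - {"offset":[0,0,0.0006],"dr":[0,0,0]}
    - {"offset":[0,0,0.0006],"dr":[0,0,0]}
    - {"offset":[0,0,0.0006],"dr":[0,0,0]}

```text
time_s: 12.85
position: [0.4901, 0.3741, 0.1007]
tcp_rot: [[-0.945, -0.326, 0.0], [-0.326, 0.945, 0.0], [-0.0, -0.0, -1.0]]
force: [-1.6, 2.1, 6.0]
opening: 0.115
grasp_force: 30.0
```

Request:
servo_tool:
  targets:
    - {"offset":[0,0,0.0003],"dr":[0,0,0]}
    - {"offset":[0,0,0.0006],"dr":[0,0,0]}
    - {"offset":[0,0,0.0006],"dr":[0,0,0]}
    - {"offset":[0,0,0.0006],"dr":[0,0,0]}

```text
time_s: 13.18
position: [0.4901, 0.3741, 0.1001]
tcp_rot: [[-0.945, -0.326, 0.0], [-0.326, 0.945, 0.0], [-0.0, -0.0, -1.0]]
force: [-2.6, 1.8, 6.4]
opening: 0.111
grasp_force: 30.0
```

Request:
servo_tool:
  targets:
    - {"offset":[0,0,0.0003],"dr":[0,0,0]}
    - {"offset":[0,0,0.0006],"dr":[0,0,0]}
    - {"offset":[0,0,0.0006],"dr":[0,0,0]}
    - {"offset":[0,0,0.0006],"dr":[0,0,0]}

```text
time_s: 13.52
position: [0.4901, 0.3741, 0.0996]
tcp_rot: [[-0.945, -0.326, 0.0], [-0.326, 0.945, 0.0], [-0.0, -0.0, -1.0]]
force: [-2.3, 1.8, 6.3]
opening: 0.113
grasp_force: 30.0
```

Request:
servo_tool:
  targets:
    - {"offset":[0,0,0.0003],"dr":[0,0,0]}
    - {"offset":[0,0,0.0006],"dr":[0,0,0]}
    - {"offset":[0,0,0.0006],"dr":[0,0,0]}
    - {"offset":[0,0,0.0006],"dr":[0,0,0]}

```text
time_s: 13.85
position: [0.4901, 0.3741, 0.099]
tcp_rot: [[-0.945, -0.326, 0.0], [-0.326, 0.945, 0.0], [-0.0, -0.0, -1.0]]
force: [-2.2, 1.4, 6.3]
opening: 0.112
grasp_force: 30.0
```

Request:
servo_tool:
  targets:
    - {"offset":[0,0,0.0003],"dr":[0,0,0]}
    - {"offset":[0,0,0.0006],"dr":[0,0,0]}
    - {"offset":[0,0,0.0006],"dr":[0,0,0]}
    - {"offset":[0,0,0.0006],"dr":[0,0,0]}

```text
time_s: 14.18
position: [0.4901, 0.3741, 0.0987]
tcp_rot: [[-0.945, -0.326, 0.0], [-0.326, 0.945, 0.0], [-0.0, -0.0, -1.0]]
force: [-2.3, 2.0, 7.0]
opening: 0.114
grasp_force: 30.0
```

Request:
servo_tool:
  targets:
    - {"offset":[0,0,0.0002],"dr":[0,0,0]}
    - {"offset":[0,0,0.0004],"dr":[0,0,0]}
    - {"offset":[0,0,0.0004],"dr":[0,0,0]}
    - {"offset":[0,0,0.0004],"dr":[0,0,0]}

```text
time_s: 14.52
position: [0.4901, 0.3741, 0.0985]
tcp_rot: [[-0.945, -0.326, 0.0], [-0.326, 0.945, 0.0], [-0.001, -0.0, -1.0]]
force: [-2.4, 1.4, 8.6]
opening: 0.111
grasp_force: 30.0
```

The bottom is found at TCP z≈0.0988, where the slope steepens. I'll add a little more pressure and then turn.

Request:
servo_tool:
  targets:
    - {"offset":[0,0,0.0002],"dr":[0,0,0]}
    - {"offset":[0,0,0.0004],"dr":[0,0,0]}
    - {"offset":[0,0,0.0004],"dr":[0,0,0]}
    - {"offset":[0,0,0.0004],"dr":[0,0,0]}
    - {"offset":[0,0,0.0004],"dr":[0,0,0]}

```text
time_s: 14.93
position: [0.4901, 0.3741, 0.0984]
tcp_rot: [[-0.945, -0.326, 0.001], [-0.326, 0.945, 0.0], [-0.001, -0.0, -1.0]]
force: [-1.7, 1.3, 10.4]
opening: 0.11
grasp_force: 30.0
```

Request:
servo_tool:
  targets:
    - {"offset":[0,0,0],"dr":[0,0,3]}
    - {"offset":[0,0,0],"dr":[0,0,6]}
    - {"offset":[0,0,0],"dr":[0,0,9]}
    - {"offset":[0,0,0],"dr":[0,0,12]}
    - {"offset":[0,0,0],"dr":[0,0,15]}
    - {"offset":[0,0,0],"dr":[0,0,15]}

```text
time_s: 15.43
position: [0.4901, 0.3738, 0.0983]
tcp_rot: [[-0.998, -0.069, 0.0], [-0.069, 0.998, -0.0], [-0.0, -0.001, -1.0]]
force: [-1.8, 0.6, 11.3]
opening: 0.115
grasp_force: 30.0
```

```bash
python3 -c "
from rig import bot
s=bot.read_state();print(s['position'],s['force'],s['moment'])"
```

```text
[0.49007923 0.37376632 0.0983465 ] [-1.81751454  0.55924303 11.3481401 ] [0.244274   0.35121377 0.0334248 ]
```

Request:
servo_tool:
  targets:
    - {"offset":[0,0,0],"dr":[0,0,4]}
    - {"offset":[0,0,0],"dr":[0,0,8]}
    - {"offset":[0,0,0],"dr":[0,0,12]}
    - {"offset":[0,0,0],"dr":[0,0,16]}
    - {"offset":[0,0,0],"dr":[0,0,20]}
    - {"offset":[0,0,0],"dr":[0,0,24]}
    - {"offset":[0,0,0],"dr":[0,0,28]}
    - {"offset":[0,0,0],"dr":[0,0,32]}
    - {"offset":[0,0,0],"dr":[0,0,35]}
    - {"offset":[0,0,0],"dr":[0,0,35]}

```text
time_s: 16.27
position: [0.4907, 0.3734, 0.0984]
tcp_rot: [[-0.857, 0.515, 0.002], [0.515, 0.857, -0.001], [-0.002, -0.0, -1.0]]
force: [-1.5, -1.7, 10.0]
opening: 0.11
grasp_force: 30.0
```

```bash
python3 -c "
from rig import bot
s=bot.read_state();print(s['position'],s['force'],s['moment'])"
```

```text
[0.49074547 0.373416   0.09840291] [-1.51158041 -1.70421837 10.02770815] [-0.05681099  0.13503757 -0.03114298]
```

Request:
servo_tool:
  targets:
    - {"offset":[0,0,0],"dr":[0,0,4]}
    - {"offset":[0,0,0],"dr":[0,0,8]}
    - {"offset":[0,0,0],"dr":[0,0,12]}
    - {"offset":[0,0,0],"dr":[0,0,16]}
    - {"offset":[0,0,0],"dr":[0,0,20]}
    - {"offset":[0,0,0],"dr":[0,0,24]}
    - {"offset":[0,0,0],"dr":[0,0,28]}
    - {"offset":[0,0,0],"dr":[0,0,31]}
    - {"offset":[0,0,0],"dr":[0,0,34]}
    - {"offset":[0,0,0],"dr":[0,0,34]}
    - {"offset":[0,0,0],"dr":[0,0,34]}

```text
time_s: 17.18
position: [0.4899, 0.3726, 0.0982]
tcp_rot: [[-0.424, 0.906, -0.0], [0.906, 0.424, -0.003], [-0.002, -0.002, -1.0]]
force: [-1.6, -1.9, 11.7]
opening: 0.108
grasp_force: 30.0
```

```bash
python3 -c "
from rig import bot
s=bot.read_state();print(s['position'],s['force'],s['moment'])"
```

```text
[0.48990012 0.37259436 0.09824142] [-1.63926659 -1.91062882 11.66992289] [-0.42345713  0.39236241 -0.0156839 ]
```

Request:
servo_tool:
  targets:
    - {"offset":[0,0,0],"dr":[0,0,1.5]}
    - {"offset":[0,0,0],"dr":[0,0,3]}
    - {"offset":[0,0,0],"dr":[0,0,3]}
    - {"offset":[0,0,0],"dr":[0,0,3]}

```text
time_s: 17.52
position: [0.4898, 0.3725, 0.0982]
tcp_rot: [[-0.376, 0.927, -0.001], [0.927, 0.376, -0.003], [-0.002, -0.002, -1.0]]
force: [-3.3, -3.2, 10.2]
opening: 0.113
grasp_force: 30.0
```

```bash
python3 -c "
from rig import bot
s=bot.read_state();print(s['position'],s['force'],s['moment'])"
```

```text
[0.48979643 0.37254702 0.09822694] [-3.34532879 -3.19076169 10.23106306] [-0.41220567  0.3895089   0.05604785]
```

Now I'll ease off in small steps and watch the force and height.

Request:
servo_tool:
  targets:
    - {"offset":[0,0,-0.0005],"dr":[0,0,0]}
    - {"offset":[0,0,-0.001],"dr":[0,0,0]}
    - {"offset":[0,0,-0.0015],"dr":[0,0,0]}
    - {"offset":[0,0,-0.002],"dr":[0,0,0]}
    - {"offset":[0,0,-0.0025],"dr":[0,0,0]}
    - {"offset":[0,0,-0.003],"dr":[0,0,0]}
    - {"offset":[0,0,-0.0035],"dr":[0,0,0]}
    - {"offset":[0,0,-0.004],"dr":[0,0,0]}
    - {"offset":[0,0,-0.005],"dr":[0,0,0]}
    - {"offset":[0,0,-0.005],"dr":[0,0,0]}

```text
time_s: 18.35
position: [0.4898, 0.3726, 0.1019]
tcp_rot: [[-0.376, 0.927, -0.001], [0.927, 0.376, -0.003], [-0.002, -0.002, -1.0]]
force: [-1.0, -2.4, 3.9]
opening: 0.116
grasp_force: 30.0
```

Request:
servo_tool:
  targets:
    - {"offset":[0,0,-0.0005],"dr":[0,0,0]}
    - {"offset":[0,0,-0.001],"dr":[0,0,0]}
    - {"offset":[0,0,-0.001],"dr":[0,0,0]}
    - {"offset":[0,0,-0.001],"dr":[0,0,0]}

```text
time_s: 18.68
position: [0.4894, 0.3736, 0.1025]
tcp_rot: [[-0.375, 0.927, -0.002], [0.927, 0.375, -0.001], [-0.0, -0.002, -1.0]]
force: [-1.1, -1.7, -1.8]
opening: 0.112
grasp_force: 30.0
```

Force fell to zero at about 3.5 mm above bottom, so the catch holds. I'll lift clear.

Request:
servo_tool:
  targets:
    - {"offset":[0,0,-0.002],"dr":[0,0,0]}
    - {"offset":[0,0,-0.005],"dr":[0,0,0]}
    - {"offset":[0,0,-0.01],"dr":[0,0,0]}
    - {"offset":[0,0,-0.02],"dr":[0,0,0]}
    - {"offset":[0,0,-0.04],"dr":[0,0,0]}
    - {"offset":[0,0,-0.06],"dr":[0,0,0]}
    - {"offset":[0,0,-0.06],"dr":[0,0,0]}
    - {"offset":[0,0,-0.06],"dr":[0,0,0]}

```text
time_s: 19.35
position: [0.4914, 0.3748, 0.1655]
tcp_rot: [[-0.375, 0.927, 0.005], [0.927, 0.375, 0.002], [0.0, 0.005, -1.0]]
force: [-0.4, -0.4, -0.6]
opening: 0.113
grasp_force: 30.0
```

```bash
python3 - <<'E'
from h import *
from rig import viewer
goto((.5492,.4359,.130),22.8)
c=viewer.capture("wrist");pickle.dump(c,open("w4.pkl","wb"))
p=proj(c,[(.4898,.374,.1)])[0].astype(int);print(p)
im=c["color"][max(p[1]-130,0):p[1]+50,p[0]-120:p[0]+120,::-1]
cv2.imwrite("pics/w4.png",cv2.resize(im,None,fx=3.2,fy=3.2,interpolation=3))
E
```

```text
t 19.35 off [0.0349 0.0763 0.0359] dr [ 0.29 -0.02 -0.76]
[314 259]
```

View pics/w4.png

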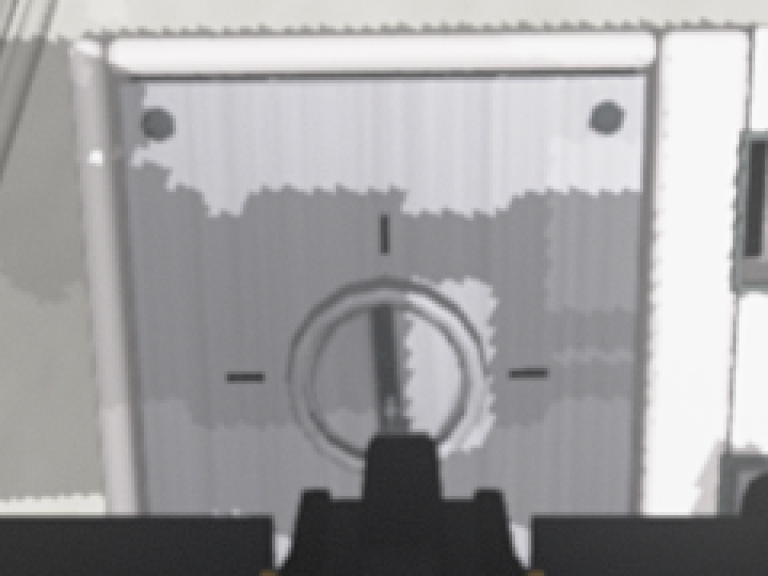

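The slot is now across, at about (388,370), and the cover sits below flush. I'll take the key back to the pocket.

Request:
servo_tool:
  targets:
    - {"offset":[0.012,0.025,0],"dr":[0.1,0,-0.8]}
    - {"offset":[0.024,0.05,0],"dr":[0.1,0,-0.8]}
    - {"offset":[0.0349,0.0763,0],"dr":[0.1,0,-0.8]}
    - {"offset":[0.0349,0.0763,0.015],"dr":[0.1,0,-0.8]}
    - {"offset":[0.0349,0.0763,0.03],"dr":[0.1,0,-0.8]}
    - {"offset":[0.0349,0.0763,0.036],"dr":[0.1,0,-0.8]}
    - {"offset":[0.0349,0.0763,0.036],"dr":[0.1,0,-0.8]}
    - {"offset":[0.0349,0.0763,0.036],"dr":[0.1,0,-0.8]}
    - {"offset":[0.0349,0.0763,0.036],"dr":[0.1,0,-0.8]}
    - {"offset":[0.0349,0.0763,0.036],"dr":[0.1,0,-0.8]}
    - {"offset":[0.0349,0.0763,0.036],"dr":[0.1,0,-0.8]}

```text
time_s: 20.32
position: [0.5481, 0.4352, 0.1284]
tcp_rot: [[-0.388, 0.922, 0.0], [0.922, 0.388, 0.0], [0.0, 0.0, -1.0]]
force: [0.3, -0.2, -0.1]
opening: 0.109
grasp_force: 30.0
```

```bash
python3 - <<'E'
from h import *
goto((.5494,.4359,.082),22.8)
E
```

```text
t 20.32 off [0.0002 0.0014 0.0464] dr [ 0.01 -0.01  0.03]
```

Request:
servo_tool:
  targets:
    - {"offset":[0,0.0014,0.005],"dr":[0,0,0]}
    - {"offset":[0,0.0014,0.014],"dr":[0,0,0]}
    - {"offset":[0,0.0014,0.022],"dr":[0,0,0]}
    - {"offset":[0,0.0014,0.026],"dr":[0,0,0]}
    - {"offset":[0,0.0014,0.029],"dr":[0,0,0]}
    - {"offset":[0,0.0014,0.029],"dr":[0,0,0]}
    - {"offset":[0,0.0014,0.029],"dr":[0,0,0]}
    - {"offset":[0,0.0014,0.029],"dr":[0,0,0]}

```text
time_s: 20.98
position: [0.5491, 0.4357, 0.0985]
tcp_rot: [[-0.388, 0.922, -0.001], [0.922, 0.388, -0.001], [-0.0, -0.001, -1.0]]
force: [0.2, -0.4, 0.7]
opening: 0.116
grasp_force: 30.0
```

```bash
python3 - <<'E'
from h import *
goto((.5492,.4359,.0815),22.8)
E
```

```text
t 20.98 off [0.0002 0.0002 0.017 ] dr [-0.07  0.    0.04]
```

Request:
servo_tool:
  targets:
    - {"offset":[0,0,0.001],"dr":[0,0,0]}
    - {"offset":[0,0,0.002],"dr":[0,0,0]}
    - {"offset":[0,0,0.003],"dr":[0,0,0]}
    - {"offset":[0,0,0.004],"dr":[0,0,0]}
    - {"offset":[0,0,0.005],"dr":[0,0,0]}
    - {"offset":[0,0,0.006],"dr":[0,0,0]}
    - {"offset":[0,0,0.007],"dr":[0,0,0]}
    - {"offset":[0,0,0.007],"dr":[0,0,0]}
    - {"offset":[0,0,0.007],"dr":[0,0,0]}

```text
time_s: 21.73
position: [0.5488, 0.4354, 0.0911]
tcp_rot: [[-0.388, 0.922, -0.002], [0.922, 0.388, -0.001], [-0.0, -0.002, -1.0]]
force: [0.8, -0.3, -1.9]
opening: 0.115
grasp_force: 30.0
```

Request:
servo_tool:
  targets:
    - {"offset":[0,0.0004,0.001],"dr":[0,0,0]}
    - {"offset":[0,0.0004,0.002],"dr":[0,0,0]}
    - {"offset":[0,0.0004,0.003],"dr":[0,0,0]}
    - {"offset":[0,0.0004,0.004],"dr":[0,0,0]}
    - {"offset":[0,0.0004,0.005],"dr":[0,0,0]}
    - {"offset":[0,0.0004,0.006],"dr":[0,0,0]}
    - {"offset":[0,0.0004,0.007],"dr":[0,0,0]}
    - {"offset":[0,0.0004,0.008],"dr":[0,0,0]}
    - {"offset":[0,0.0004,0.0085],"dr":[0,0,0]}
    - {"offset":[0,0.0004,0.0085],"dr":[0,0,0]}
    - {"offset":[0,0.0004,0.0085],"dr":[0,0,0]}

```text
time_s: 22.65
position: [0.5492, 0.4356, 0.0828]
tcp_rot: [[-0.388, 0.922, -0.002], [0.922, 0.388, -0.001], [-0.0, -0.002, -1.0]]
force: [-0.1, -0.3, -0.6]
opening: 0.115
grasp_force: 30.0
```

Request:
servo_tool:
  targets:
    - {"offset":[0,0,0.0005],"dr":[0,0,0]}
    - {"offset":[0,0,0.001],"dr":[0,0,0]}
    - {"offset":[0,0,0.0015],"dr":[0,0,0]}
    - {"offset":[0,0,0.0015],"dr":[0,0,0]}
    - {"offset":[0,0,0.0015],"dr":[0,0,0]}

```text
time_s: 23.07
position: [0.5492, 0.4356, 0.0812]
tcp_rot: [[-0.388, 0.922, -0.002], [0.922, 0.388, -0.001], [-0.0, -0.002, -1.0]]
force: [-0.1, 0.9, -1.0]
opening: 0.116
grasp_force: 30.0
```

Only about 1 mm remains, so I'll release here.

Request:
servo_tool:
  targets:
    - {"offset":[0,0,0.0005],"dr":[0,0,0]}
    - {"offset":[0,0,0.0005],"dr":[0,0,0]}
    - {"offset":[0,0,0.0005],"dr":[0,0,0]}
    - {"offset":[0,0,0.0005],"dr":[0,0,0]}
    - {"offset":[0,0,0.0005],"dr":[0,0,0]}
    - {"offset":[0,0,0.0005],"dr":[0,0,0]}
    - {"offset":[0,0,-0.005],"dr":[0,0,0]}
    - {"offset":[0,0,-0.015],"dr":[0,0,0]}
    - {"offset":[0,0,-0.035],"dr":[0,0,0]}
    - {"offset":[0,0,-0.07],"dr":[0,0,0]}
    - {"offset":[0,0,-0.1],"dr":[0,0,0]}
    - {"offset":[0,0,-0.13],"dr":[0,0,0]}
    - {"offset":[0,0,-0.13],"dr":[0,0,0]}
    - {"offset":[0,0,-0.13],"dr":[0,0,0]}
    - {"offset":[0,0,-0.13],"dr":[0,0,0]}
  gripper: -0.2

```text
time_s: 24.32
position: [0.5491, 0.4355, 0.2117]
tcp_rot: [[-0.388, 0.922, -0.002], [0.922, 0.388, -0.001], [-0.0, -0.002, -1.0]]
force: [0.1, -0.0, -0.5]
opening: 0.599
grasp_force: 0.0
```

```bash
python3 - <<'E'
from h import *
from rig import viewer
c=viewer.capture("wrist")
print(np.round(proj(c,[(.5494,.436,.118)]),1),np.round(proj(c,[(.4898,.374,.075)]),1))
cv2.imwrite("pics/w5.png",c["color"][:,:,::-1])
E
```

```text
[[319.  245.5]] [[220.7 271.6]]
```

View pics/w5.png

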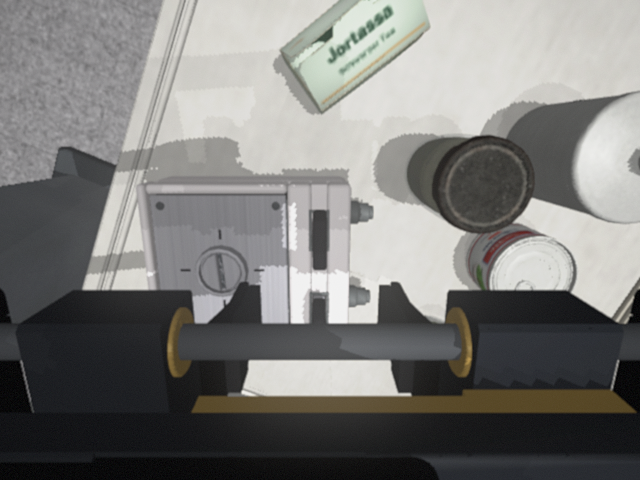

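The key stands upright in its pocket: it spans about (319, 210–270) and its top is where predicted. The slot is across at (222,271), and the round key is in place. I'm handing in.

```bash
python3 -c "
from rig import ticket
print(ticket.hand_in())"
```

```text
the job is handed in; nothing more can be done
None
```

The cover is pressed down and locked in its catch, the flat key is back upright in its pocket (pocket_left), and the job is handed in; hand-in returned no verdict.

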